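# Dispense two AA cells from the desk dispenser

### The job

I need two fresh AA cells for the calculator. With the fingertips push the dispenser's tray fully home under the chute, then press the paddle at the back of its rocker all the way down and let it come right up again, twice, so that exactly two cells roll into the tray and the gate is shut on the rest. Only push and press: do not lift the tray, do not touch the cells, and leave the other things on the desk as they are.

Things in the scene. Friction and masses are not known exactly. Their poses are not given: they have to be found in the camera images.
- dispenser: Wooden AA-cell dispenser, fixed to the desk, 82 mm wide. Origin on the desk on its centre line; +x runs from tray end to paddle end, z up. In its frame: base front edge, where the tray stops, x = -0.028; sloping chute between two cheeks, lower lip x = -0.041, 37 mm high; cheek tops 54 to 84 mm high, ending at x = 0.075; behind that only the paddle stands above the 10 mm high base.
- rail_end (a point): Tip of one of the two wooden tray rails (12 mm high, 67 mm apart inside): dispenser frame x = -0.102, y = 0.0375, on its top. The rails run along the dispenser's x to the base and guide the tray.
- rocker (a joint): Hinge of the steel rocker: gate at its tray end, paddle at its other end. 0 = rest, gate shut; 0.28 = paddle down on its stop, gate fully up. Past 0.2 the gate frees one cell while two fins rise through the chute floor and hold back the next; on the way up the next rolls to the gate. One full stroke down and up gives one cell, however long held. A spring lifts the paddle when let go.
- paddle_top (a point): Centre of the upper face of the black rubber paddle on the rocker's tail, 30 mm (dispenser's x) by 56 mm (y). At rest it is at x = 0.092, z = 0.098 in the dispenser's frame and the face slopes up 0.25 rad towards +x. A full press takes it 16 mm down and 6 mm towards +x; it takes 1.5 N at first, about 5 N just before the stop.
- gate_top (a point): Middle of the upper face of the steel bridge that carries the gate blade across the chute; the highest part near the tray, about 65 mm above the desk with the gate shut, 18 mm more when lifted.
- tray: Loose grey plastic tray, open on top, 66 mm long (x), 62 mm wide (y), 26 mm high, walls 3 mm, about 0.1 kg, standing on the desk between the rails, drawn out 25 to 41 mm at the start. Origin: centre of its underside; axes as the dispenser's. Home, back wall against the base, it is at x = -0.061 in the dispenser's frame.
- tray_front (a point): Middle of the outer face of the tray's front wall (the end away from the dispenser), 13 mm above the desk. Pushed towards the dispenser's +x the tray slides home.
- calculator: Pocket calculator lying on the desk, 125 x 74 x 13 mm; bystander. Origin under its centre.
- stapler: Dark blue stapler, 148 x 36 x 51 mm; bystander. Origin under its centre.
- spectacles: Folded reading spectacles, 134 x 15 x 41 mm; bystander. Origin under the centre.
- cell_1: AA cell, black sleeve with a bare steel band at one end, 14.5 mm diameter, 50 mm long, lying across the chute, nearest the gate at the start. Origin at its centre, y along its length.
- cell_2: AA cell, black sleeve with a bare steel band at one end, 14.5 mm diameter, 50 mm long, lying across the chute, second from the gate at the start. Origin at its centre, y along its length.
- cell_3: AA cell, black sleeve with a bare steel band at one end, 14.5 mm diameter, 50 mm long, lying across the chute, third from the gate at the start. Origin at its centre, y along its length.
- cell_4: AA cell, black sleeve with a bare steel band at one end, 14.5 mm diameter, 50 mm long, lying across the chute, fourth from the gate at the start. Origin at its centre, y along its length.
- cell_5: AA cell, black sleeve with a bare steel band at one end, 14.5 mm diameter, 50 mm long, lying across the chute, last in the row at the start. Origin at its centre, y along its length.

How it is judged:
By the outcome, as a careful person would: the job done as asked, in the order asked, and still so for the second after the job is handed in, with the robot touching nothing.
It also fails if it takes over 48 s, if anything falls off the work surface, if the arm or the gripper's body presses on something with over 40 N, if the wrist force passes 120 N, or if a joint passes its speed limit or range.

### The arm

A 7-joint arm with a two-finger parallel gripper is mounted at the origin on a cart in front of the work surface, level with it; the furniture and walls round the work are solid. World frame = base frame: x ahead of the robot, y to its left, z up, the work surface at z = 0. Lengths are in m, angles in rad, forces in N, time in s.
With the tool pointing down it reaches from about 0.4 to 0.85 m from the base axis. Payload 10.4 kg.
Tool frame: the origin (TCP) lies on the centre line of the jaws, within the pads' length; the fingertips stand r.tip_extent ahead of it and the grasp point (between the pads) lies 8 mm behind it (r.tip_extent is the distance from the TCP to the fingertips, in m); z points along the fingers, y is the direction in which the jaws open and shut (so a half turn about z gives the same grasp; the last joint's range is limited). The gripper opens to 87 mm and grips with 3 to 60 N. Pads are 19 mm wide; open, the fingers measure 117 mm over their backs; the gripper's body (75 mm by 190 mm) begins 51 mm behind the grasp point.
Start: joints at [1.228, 0.332, -0.065, 1.46, 0.022, 1.35, -0.088], TCP at [0.197, -0.593, 0.234] pointing down, gripper open.
Joint ranges: [-2.6, 2.6], [-0.5, 2.12], [-1.47, 1.34], [0.16, 2.42], [-1.27, 4.41], [0.06, 2.06], [-2.6, 2.6]. Speed limits (rad/s): [2.22, 2.22, 2.79, 2.79, 3.14, 3.14, 3.14].

### API

Orientations are given as a unit quaternion [x, y, z, w].
In Python, from bench import r gives the robot as it stands.
- The arm moves only by the shell command python3 -m jog 'ROWS' [FORCE]. ROWS is JSON, a list of rows, each a list of 7 numbers: the shift along the tool's x, y, z in cm, then the turn, a rotation vector about the tool's x, y, z in rad, then the opening, from -1 (shut) to 1 (fully open). In form: [[tx, ty, tz, wx, wy, wz, jaw], ...]. A call has 1 to 20 rows; each row shifts and turns the commanded pose from where the row before left it, along the tool's axes as they then stand; what a row does not reach is not made up. A row lasts 1/8 s, in which the tool goes at most 62.5 mm and 10.7 degrees, less where a joint would pass 70% of its speed; a pose out of reach is approached as far as the arm can. A call with a gripper value outside its range is refused whole. The fingers move at their own pace and stop on an object; FORCE is the grip in N (left out, the last holds). Time passes only in rows, so rows that do not move let the fingers close. It gives the time, the measured TCP pose, the force and the opening at its end, in the units of the state.
- r.read_state(): the state, without advancing time (a new reading comes with each control period).
- r.camera(name): name is "scene" or "side" or "wrist"; returns a dict with "frame" (420x560x3 uint8, red, green, blue), "fx", "fy", "cx", "cy" (pixels), "camera_from_world" (4x4, takes a point from world to camera coordinates). Camera axes: x right, y down, z forward; pixel columns grow to the right and rows downward; lengths in m; the calibration is good to about 2 mm. The wrist camera is an equidistant fisheye: a pixel r from the principal point sees the ray r / f radians off the axis. A picture is of the moment at which its call begins. There is no depth.
- r.close_job(): hands the job in, once; it reports no verdict.
Trained networks look in a picture, given as the dict that the camera call returned (one of the last four; its "shot" number tells which), for a name from the list of things; names that differ only in an ending like _2 or _b are one class to them, and where a whole thing is asked for, a point or a joint stands for the part that bears it (a point fixed in the world has none). Each returns a list of dicts, best first, with "score" (0 to 1); they miss things now and then, are a little off and sometimes report something else, mostly with a low value. They report only what shows in the picture. A call takes as long as a camera call.
- r.search_frame(picture, thing): "rect" ([left, top, right, bottom] in pixels, round what is visible of it).
The state is a dict: "time": time; "joint_positions": joint angles; "joint_vel": joint speeds; "joint_torque": joint torques, N m; "ee_pos": TCP position; "eef_rot": TCP orientation; "ft_force": force on the tool from outside, world axes, zero at the start; "torque": the same for the moment, N m; "width": finger opening in m.
Only numpy, scipy, OpenCV 4.12 (cv2) and the standard library are available. Lean on these libraries where they do the work, as an engineer would, in place of code of your own. Each camera call takes 0.05 s, during which the arm holds its last target.

## Working session

There is one attempt and no reset: what is moved stays moved. The work goes in short steps, Python scripts to look and compute and a shell command to move; the robot and the scene stay as the last step left them, time stands still between calls to the robot, and variables do not carry over. Pictures are saved under pics/ and viewed, and the job is handed in when it is done.

```bash
mkdir -p pics; ls; python3 - <<'E'
from bench import r
import cv2
s=r.read_state(); print(s['time'],s['ee_pos'],s['eef_rot'],s['width'],r.tip_extent,s['ft_force'])
for n in ['scene','side']:
    p=r.camera(n); cv2.imwrite(f'pics/{n}0.png',p['frame'][:,:,::-1])
    print(n,p['fx'],p['fy'],p['cx'],p['cy'],p['camera_from_world'].round(3).tolist() if hasattr(p['camera_from_world'],'round') else p['camera_from_world'])
    for t in ['dispenser','tray','tray_front','paddle_top','gate_top','rail_end','rocker']:
        print(t,[(d['rect'],round(d['score'],2)) for d in r.search_frame(p,t)[:3]])
print(r.read_state()['time'])
E
```

```text
pics
0.0 [ 0.1963196  -0.59296309  0.23274262] [ 9.87245804e-01  1.59201748e-01 -1.62759322e-04 -7.06512418e-04] 0.08712317758614883 0.011 [-0.49408769 -0.064617    0.15979642]
scene 487.57004900808676 487.57004900808676 276.39831655273747 220.1058497928773 [[-0.76, -0.65, -0.006, 0.481], [-0.493, 0.583, -0.645, 0.317], [0.423, -0.488, -0.764, 0.97], [0.0, 0.0, 0.0, 1.0]]
dispenser []
tray [([314.4, 214.7, 350.7, 240.1], 0.58), ([250.1, 206.5, 311.4, 243.0], 0.48)]
tray_front []
paddle_top [([250.3, 205.4, 312.4, 241.8], 0.78), ([250.5, 206.4, 340.5, 255.4], 0.21)]
gate_top [([245.7, 205.5, 316.1, 241.7], 0.77)]
rail_end [([248.8, 207.2, 339.2, 255.0], 0.68)]
rocker [([248.3, 209.9, 315.4, 239.2], 0.59)]
side 480.5498046302966 480.5498046302966 277.4693531010387 210.32167167006278 [[-0.987, -0.158, 0.013, 0.561], [-0.114, 0.654, -0.748, 0.103], [0.11, -0.74, -0.664, 1.122], [0.0, 0.0, 0.0, 1.0]]
dispenser [([234.5, 192.2, 317.1, 258.4], 0.8)]
tray [([290.2, 194.6, 316.9, 220.9], 0.71), ([308.6, 139.3, 352.8, 173.3], 0.35)]
tray_front [([292.1, 191.7, 319.6, 222.4], 0.72), ([157.6, 315.9, 209.4, 377.6], 0.4)]
paddle_top [([234.5, 193.4, 299.4, 228.1], 0.63)]
gate_top [([234.8, 194.9, 299.8, 225.7], 0.98)]
rail_end [([232.1, 196.1, 318.2, 253.6], 0.78)]
rocker [([233.3, 194.6, 297.9, 225.0], 0.73)]
0.8
```

View images.

View pics/scene0.png

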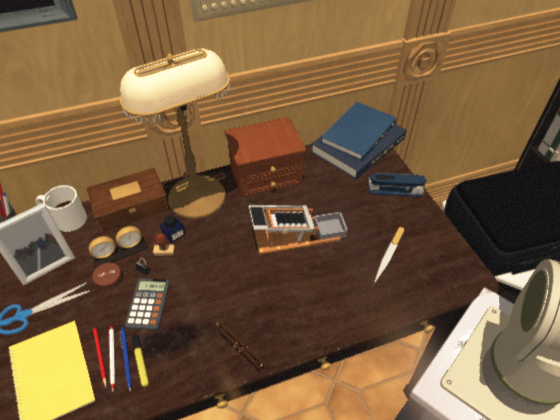

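View pics/side0.png

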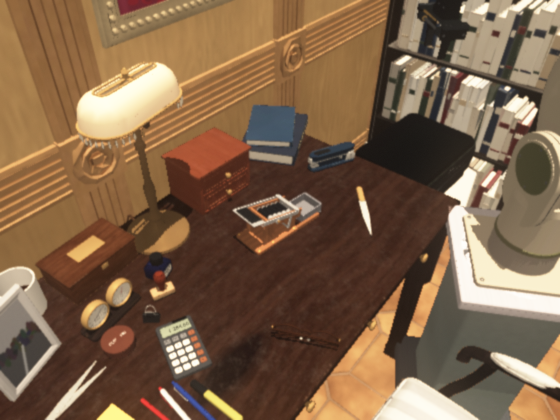

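```bash
python3 - <<'E'
import cv2
for n,b in [('scene',(225,185,365,275)),('side',(215,175,335,270))]:
    im=cv2.imread(f'pics/{n}0.png')[b[1]:b[3],b[0]:b[2]]
    im=cv2.resize(im,None,fx=5.5,fy=5.5,interpolation=cv2.INTER_CUBIC); cv2.imwrite(f'pics/{n}0c.png',im)
E
```

```text
(no output)
```

View pics/scene0c.png

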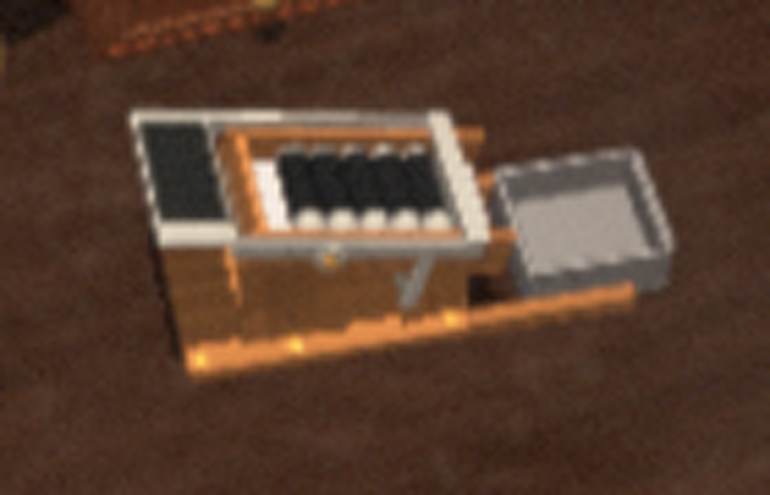

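View pics/side0c.png

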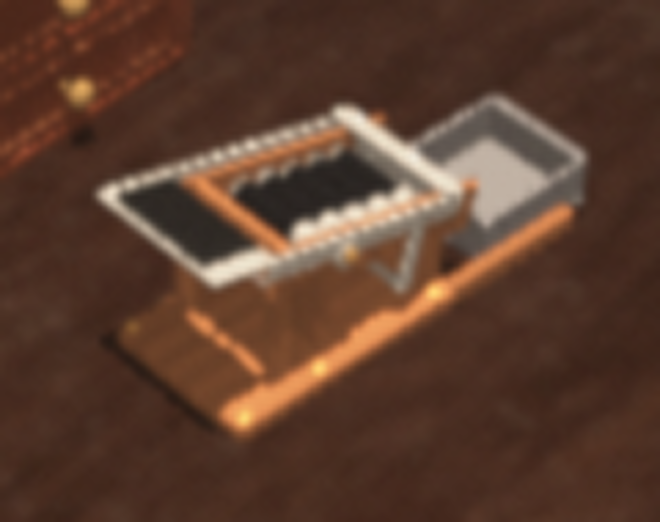

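```bash
cat > h.py <<'E'
import numpy as np
def proj(p,P):
    T=np.array(p['camera_from_world']); c=(T@np.append(P,1))[:3]
    return np.array([p['fx']*c[0]/c[2]+p['cx'],p['fy']*c[1]/c[2]+p['cy']])
def D(x,y,yaw,P):
    c,s=np.cos(yaw),np.sin(yaw); return np.array([x+c*P[0]-s*P[1],y+s*P[0]+c*P[1],P[2]])
E
python3 - <<'E'
from bench import r
from h import *
from scipy.optimize import least_squares
cam={n:r.camera(n) for n in ['scene','side']}
off={'scene':(225,185),'side':(215,175)}
f=[]
pr,pf,zr,zf=.1065,.0775,.1017,.0943
for n,P,uv in [('scene',(pr,-.028,zr),(140,122)),('scene',(pr,.028,zr),(160,223)),('scene',(pf,-.028,zf),(208,125)),('scene',(pf,.028,zf),(230,222)),
 ('side',(pr,-.028,zr),(115,195)),('side',(pr,.028,zr),(208,268)),('side',(pf,-.028,zf),(185,180)),('side',(pf,.028,zf),(283,247)),
 ('scene',(-.102,.0375,.012),(633,288)),('side',(-.102,.0375,.012),(573,208))]: f.append((n,P,uv,0))
for n,P,uv in [('scene',(-.033,-.031,.026),(640,150)),('scene',(-.033,.031,.026),(672,250)),('scene',(.033,.031,.026),(520,277)),('scene',(.033,-.031,.026),(495,176)),
 ('side',(-.033,-.031,.026),(495,97)),('side',(-.033,.031,.026),(583,157)),('side',(.033,-.031,.026),(413,148))]: f.append((n,P,uv,1))
def res(v):
    o=[]
    for n,P,uv,t in f:
        Q=np.array(P,float)
        if t: Q[0]+=v[3]; Q[1]+=v[4]
        # camera shift nuisance omitted
        o+=list(proj(cam[n],D(v[0],v[1],v[2],Q))-(np.array(uv)/5.5+off[n]))
    return np.array(o)
# multi-start over yaw
b=min((least_squares(res,[.35,-.6+.0,y0,-.095,0],loss='soft_l1') for y0 in np.arange(-3,3,.7)),key=lambda q:q.cost)
print(b.x.round(4),b.cost); print(res(b.x).reshape(-1,2).round(1).tolist())
v=b.x
for k,P in dict(paddle=(.092,0,.098),tf=(v[3]-.033,v[4],.013),rail=(-.102,.0375,.012),home_front=(-.094,0,.013)).items(): print(k,D(*v[:3],P).round(4))
# independent: triangulate paddle centre
from scipy.optimize import least_squares as L
def tri(a,c): return L(lambda X:np.r_[proj(cam['scene'],X)-a,proj(cam['side'],X)-c],[.4,.3,.05]).x
print('tri paddle',tri([258.5,216.5],[251,215.5]).round(4))
print('tri bridge', tri([308.6,216.8],[288.1,202.3]).round(4))
s=r.read_state(); print(s['time'])
E
```

```text
[ 0.5638  0.0045  0.9068 -0.0874 -0.0031] 14.441805723575019
[[-0.2, 0.7], [0.3, 0.6], [-0.2, 0.4], [0.3, 0.8], [0.4, -0.3], [-0.2, -0.9], [-2.3, -0.9], [-3.8, -0.7], [1.0, 1.7], [-0.2, -0.1], [-0.8, 0.1], [0.6, 0.8], [1.9, 0.2], [0.1, -0.5], [-0.8, -0.8], [0.7, -0.1], [-4.4, 1.1]]
paddle [0.6205 0.0769 0.098 ]
tf [ 0.4921 -0.0922  0.013 ]
rail [ 0.4715 -0.0527  0.012 ]
home_front [ 0.5059 -0.0695  0.013 ]
tri paddle [0.6173 0.0801 0.1013]
tri bridge [ 0.5472 -0.0182  0.0664]
0.9
```

```bash
python3 - <<'E'
from bench import r
from h import *
from scipy.optimize import least_squares
cam={n:r.camera(n) for n in ['scene','side']}
off={'scene':(225,185),'side':(215,175)}
f=[]
pr,pf,zr,zf=.1065,.0775,.1017,.0943
for n,P,uv in [('scene',(pr,-.028,zr),(140,122)),('scene',(pr,.028,zr),(160,223)),('scene',(pf,-.028,zf),(208,125)),('scene',(pf,.028,zf),(230,222)),
 ('side',(pr,-.028,zr),(115,195)),('side',(pr,.028,zr),(208,268)),
 ('scene',(-.102,.0375,.012),(633,288)),('side',(-.102,.0375,.012),(573,208))]: f.append((n,P,uv,0))
for n,P,uv in [('scene',(-.033,-.031,.026),(640,150)),('scene',(-.033,.031,.026),(672,250)),('scene',(.033,-.031,.026),(495,176)),
 ('side',(-.033,-.031,.026),(495,97)),('side',(-.033,.031,.026),(583,157))]: f.append((n,P,uv,1))
def res(v):
    o=[]
    for n,P,uv,t in f:
        Q=np.array(P,float)
        if t: Q[0]+=v[3]; Q[1]+=v[4]
        o+=list(proj(cam[n],D(v[0],v[1],v[2],Q))-(np.array(uv)/5.5+off[n]))
    return np.array(o)
b=least_squares(res,[.5638,.0045,.907,-.0874,0],loss='soft_l1')
print(b.x.round(4),b.cost); print(res(b.x).reshape(-1,2).round(1).tolist())
v=b.x
for k,P in dict(paddle=(.092,0,.098),tf=(v[3]-.033,v[4],.013),rail=(-.102,.0375,.012),home_front=(-.094,0,.013)).items(): print(k,D(*v[:3],P).round(4))
s=r.read_state(); print(s['time'],s['ee_pos'])
from scipy.spatial.transform import Rotation as R
print(R.from_quat(s['eef_rot']).as_matrix().round(3))
E
```

```text
[ 0.565   0.0038  0.9092 -0.0874 -0.0013] 3.825898945631902
[[-0.3, 0.4], [0.2, 0.2], [-0.3, 0.1], [0.2, 0.5], [-0.0, -0.5], [-0.5, -1.1], [0.8, 1.2], [-0.6, -0.4], [-0.9, 0.2], [0.6, 0.8], [-0.0, -0.4], [-0.8, -0.7], [0.7, -0.0]]
paddle [0.6215 0.0764 0.098 ]
tf [ 0.4921 -0.092   0.013 ]
rail [ 0.4727 -0.0537  0.012 ]
home_front [ 0.5072 -0.0704  0.013 ]
1.0 [ 0.1964995  -0.59331928  0.2335524 ]
[[ 0.949  0.314  0.   ]
 [ 0.314 -0.949 -0.   ]
 [ 0.     0.    -1.   ]]
```

```bash
python3 - <<'E'
from bench import r
from h import *
p=r.camera('scene'); q=r.camera('side')
def ray(p,u,v,z):
    T=np.array(p['camera_from_world']); R=T[:3,:3]; o=-R.T@T[:3,3]; d=R.T@np.array([(u-p['cx'])/p['fx'],(v-p['cy'])/p['fy'],1]); return (o+d*(z-o[2])/d[2]).round(3)
for k,a in dict(lampbase=(197,210),boxfrontL=(248,195),boxfrontR=(303,182),stapL=(372,192),stapR=(423,192),opener=(377,280),openerT=(400,230),books=(355,172)).items(): print(k,ray(p,*a,0))
from scipy.optimize import least_squares as L
def tri(a,c): return L(lambda X:np.r_[proj(p,X)-a,proj(q,X)-c],[.6,.1,.1]).x.round(3)
print('lampshade right end', tri((229,80),(182,90)), 'left',tri((123,103),(80,120)))
print('box top front right corner',tri((303,150),(248,148)))
x0=np.array([.565,.0038,.9092])
for t in [(-.16,-.0013,0),(-.135,-.0013,0),(-.1035,0,0),(.0955,0,0)]: print(t,D(*x0,t).round(4))
print(r.read_state()['time'])
E
```

```text
lampbase [0.817 0.102 0.   ]
boxfrontL [ 0.752 -0.023  0.   ]
boxfrontR [ 0.67  -0.155  0.   ]
stapL [ 0.506 -0.245 -0.   ]
stapR [ 0.402 -0.332  0.   ]
opener [ 0.343 -0.017  0.   ]
openerT [ 0.38 -0.18  0.  ]
books [ 0.584 -0.278  0.   ]
lampshade right end [ 0.777 -0.017  0.342] left [0.894 0.176 0.357]
box top front right corner [ 0.67  -0.148  0.12 ]
(-0.16, -0.0013, 0) [ 0.4677 -0.1232  0.    ]
(-0.135, -0.0013, 0) [ 0.4831 -0.1035  0.    ]
(-0.1035, 0, 0) [ 0.5014 -0.0779  0.    ]
(0.0955, 0, 0) [0.6237 0.0792 0.    ]
1.1
```

```bash
python3 -m jog '[[3.44,-3.05,0,0,0,0,-1],[3.44,-3.05,0,0,0,0,-1],[3.44,-3.05,0,0,0,0,-1],[3.44,-3.05,0,0,0,0,-1],[3.44,-3.05,0,0,0,0,-1],[3.44,-3.05,0,0,0,0,-1],[3.44,-3.05,0,0,0,0,-1],[3.44,-3.05,0,0,0,0,-1],[3.44,-3.05,0,0,0,0,-1],[3.44,-3.05,0,0,0,0,-1],[3.44,-3.05,0,0,0,0,-1],[3.44,-3.05,0,0,0,0,-1],[0,0,0,0,0,-0.147,-1],[0,0,0,0,0,-0.147,-1],[0,0,0,0,0,-0.147,-1],[0,0,0,0,0,-0.148,-1],[0,0,0,0,0,0,-1]]'
cat >> h.py <<'E'
from scipy.spatial.transform import Rotation as R
DP=[.565,.0038,.9092]
def where(s):
    p=np.array(s['ee_pos']); c,sn=np.cos(DP[2]),np.sin(DP[2]); d=p[:2]-DP[:2]
    M=R.from_quat(s['eef_rot']).as_matrix()
    return 'disp xyz',(c*d[0]+sn*d[1]).round(4),(-sn*d[0]+c*d[1]).round(4),p[2].round(4),'tip z',(p+M[:,2]*.011)[2].round(4),'yaw',np.arctan2(M[1,0],M[0,0]).round(3),'F',np.array(s['ft_force']).round(2),'t',s['time'],'w',round(s['width'],4)
E
python3 - <<'E'
from bench import r
from h import *
import cv2
s=r.read_state(); print(*where(s)); print(R.from_quat(s['eef_rot']).as_matrix().round(3))
for n in ['wrist','scene']:
    p=r.camera(n); cv2.imwrite(f'pics/{n}1.png',p['frame'][:,:,::-1])
E
```

```text
time: 3.22
ee_pos: [0.4733, -0.1161, 0.2336]
eef_rot: [0.899, 0.439, 0.0, 0.0]
ft_force: [0.9, -0.3, -0.1]
width: 0.0005
disp xyz -0.151 -0.0013 0.2336 tip z 0.2226 yaw 0.908 F [ 0.89 -0.33 -0.07] t 3.225 w 0.0005
[[ 0.615  0.788  0.   ]
 [ 0.788 -0.615 -0.   ]
 [-0.     0.    -1.   ]]
```

View pics/wrist1.png

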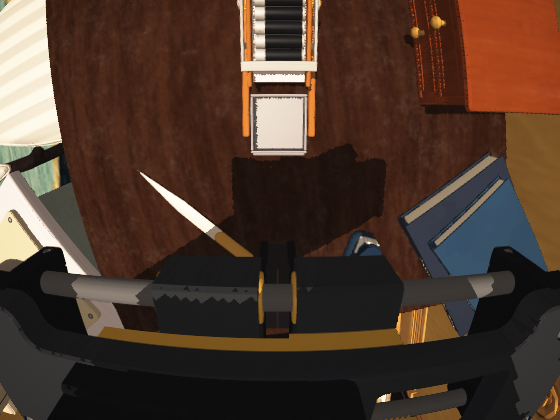

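View pics/scene1.png

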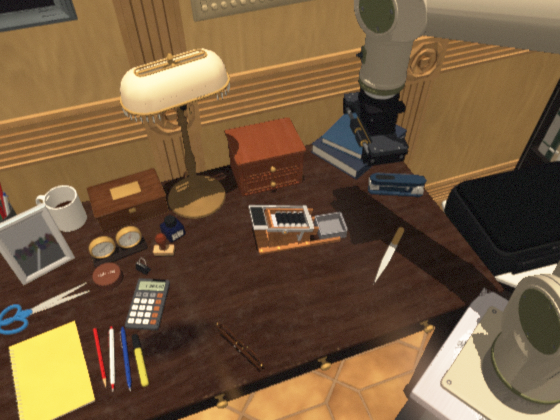

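```bash
cat >> h.py <<'E'
def fish(p,P):
    T=np.array(p['camera_from_world']); c=(T@np.append(P,1))[:3]
    rr=np.hypot(c[0],c[1]); th=np.arctan2(rr,c[2])
    return np.array([p['cx']+p['fx']*th*c[0]/rr,p['cy']+p['fy']*th*c[1]/rr])
E
python3 - <<'E'
from bench import r
from h import *
p=r.camera('wrist')
for k,P in dict(railL=(-.102,.0375,.012),railR=(-.102,-.0375,.012),tfL=(-.1204,.03,.026),tfR=(-.1204,-.032,.026),tbL=(-.0544,.03,.026),padfront=(.0775,0,.0943)).items(): print(k,fish(p,D(*DP,P)).round(1))
import cv2
im=cv2.imread('pics/wrist1.png')[0:170,210:350]; cv2.imwrite('pics/wrist1c.png',cv2.resize(im,None,fx=3.5,fy=3.5,interpolation=cv2.INTER_CUBIC))
E
```

```text
railL [242.  137.1]
railR [307.1 136.8]
tfL [247.7 154.4]
tfR [303.2 154.2]
tbL [246.8  95.3]
padfront [273.4 -42.9]
```

View pics/wrist1c.png

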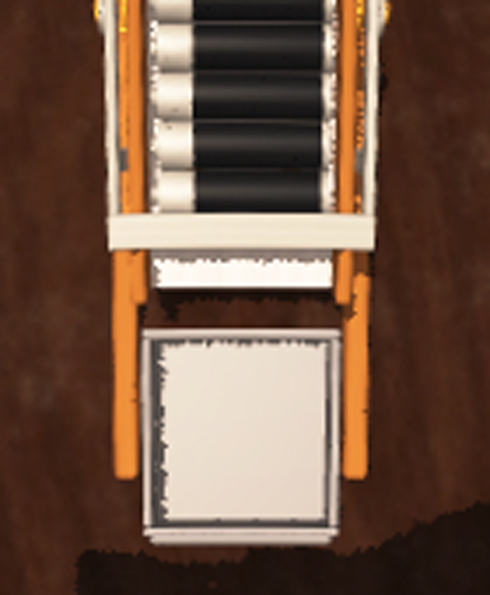

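```bash
python3 -m jog '[[0,0.1,3,0,0,0,-1],[0,0.1,4,0,0,0,-1],[0,0.1,4,0,0,0,-1],[0,0,3,0,0,0,-1],[0,0,2.5,0,0,0,-1],[0,0,2,0,0,0,-1],[0,0,1.5,0,0,0,-1],[0,0,1,0,0,0,-1],[0,0,0.5,0,0,0,-1],[0,0,0,0,0,0,-1]]'
python3 - <<'E'
from bench import r
from h import *
import cv2
print(*where(r.read_state()))
p=r.camera('side'); cv2.imwrite('pics/side2.png',cv2.resize(p['frame'][130:290,180:400,::-1],None,fx=3.5,fy=3.5,interpolation=cv2.INTER_CUBIC))
E
```

```text
time: 4.62
ee_pos: [0.4758, -0.118, 0.0186]
eef_rot: [0.899, 0.439, 0.0, 0.0]
ft_force: [-0.2, -0.5, 0.2]
width: 0.0004
disp xyz -0.1509 -0.0044 0.0186 tip z 0.0076 yaw 0.909 F [-0.18 -0.47  0.21] t 4.625 w 0.0004
```

View pics/side2.png

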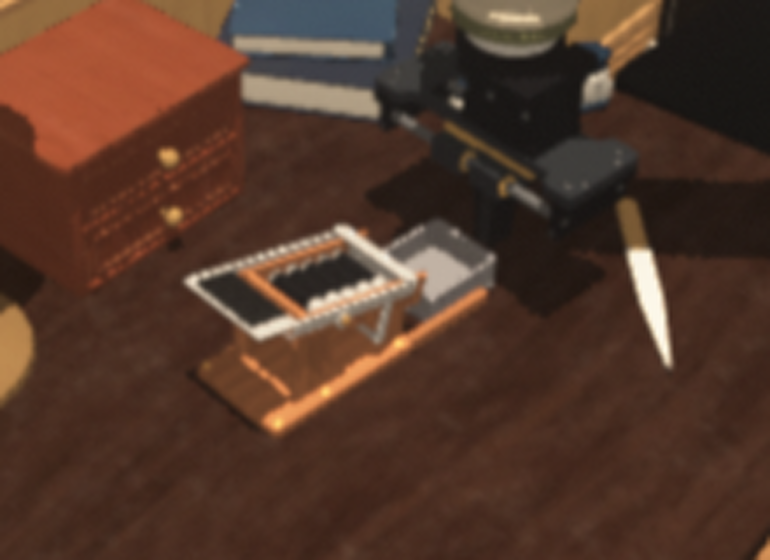

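```bash
python3 -m jog '[[0.5,0,0,0,0,0,-1],[0.6,0,0,0,0,0,-1],[0.5,0,0,0,0,0,-1],[0.4,0,0,0,0,0,-1],[0.4,0,0,0,0,0,-1],[0.4,0,0,0,0,0,-1],[0.4,0,0,0,0,0,-1],[0.4,0,0,0,0,0,-1],[0.4,0,0,0,0,0,-1],[0,0,0,0,0,0,-1]]'
python3 -c "
from bench import r
from h import *
print(*where(r.read_state()))"
python3 -m jog '[[0.2,0,0,0,0,0,-1],[0.2,0,0,0,0,0,-1],[0.2,0,0,0,0,0,-1],[0,0,0,0,0,0,-1]]'
python3 -c "
from bench import r
from h import *
print(*where(r.read_state()))"
```

```text
time: 5.92
ee_pos: [0.5005, -0.0859, 0.0185]
eef_rot: [0.898, 0.439, 0.0, -0.0]
ft_force: [-0.0, 0.0, -0.2]
width: 0.0003
disp xyz -0.1104 -0.0043 0.0185 tip z 0.0075 yaw 0.909 F [-0.04  0.03 -0.19] t 5.925 w 0.0003
time: 6.42
ee_pos: [0.5041, -0.0814, 0.0186]
eef_rot: [0.898, 0.439, 0.0, 0.0]
ft_force: [0.6, -0.0, -0.5]
width: 0.0005
disp xyz -0.1047 -0.0043 0.0186 tip z 0.0076 yaw 0.909 F [ 0.6  -0.05 -0.51] t 6.425 w 0.0005
```

```bash
python3 -m jog '[[0.1,0,0,0,0,0,-1],[0.1,0,0,0,0,0,-1],[0,0,0,0,0,0,-1]]'
python3 - <<'E'
from bench import r
from h import *
import cv2
print(*where(r.read_state()))
p=r.camera('wrist'); cv2.imwrite('pics/wrist3.png',p['frame'][:,:,::-1])
p=r.camera('scene'); cv2.imwrite('pics/scene3.png',cv2.resize(p['frame'][160:270,220:400,::-1],None,fx=4.4,fy=4.4,interpolation=cv2.INTER_CUBIC))
E
```

```text
time: 6.8
ee_pos: [0.5045, -0.0809, 0.0185]
eef_rot: [0.899, 0.439, -0.001, 0.0]
ft_force: [-3.7, -3.5, 3.8]
width: 0.0003
disp xyz -0.104 -0.0044 0.0185 tip z 0.0075 yaw 0.908 F [-3.74 -3.48  3.79] t 6.8 w 0.0003
```

View pics/wrist3.png

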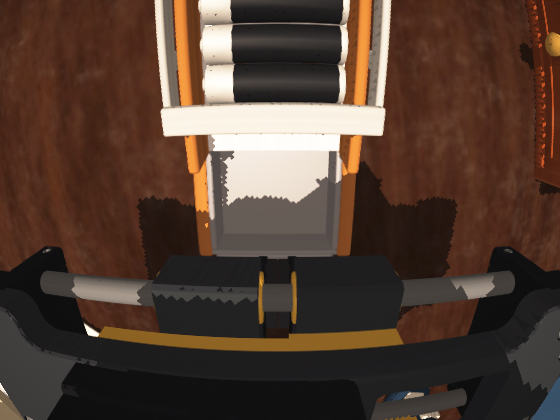

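View pics/scene3.png

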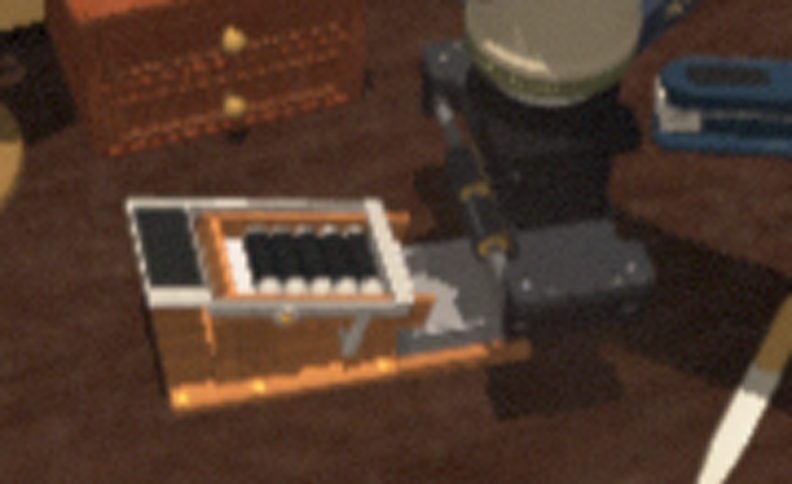

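```bash
python3 -m jog '[[0.1,0,0,0,0,0,-1],[0.1,0,0,0,0,0,-1],[0,0,0,0,0,0,-1],[0,0,0,0,0,0,-1]]'
python3 - <<'E'
from bench import r
from h import *
print(*where(r.read_state()))
p=r.camera('wrist'); print(p['cx'])
for k,P in dict(br1=(-.028,.0375,.066),br2=(-.028,-.0375,.066),railL=(-.09,.0375,.012),railR=(-.09,-.0375,.012)).items(): print(k,fish(p,D(*DP,P)).round(1))
E
```

```text
time: 7.4
ee_pos: [0.5046, -0.0809, 0.0185]
eef_rot: [0.899, 0.438, -0.002, 0.0]
ft_force: [-9.2, -7.9, 10.9]
width: 0.0004
disp xyz -0.104 -0.0044 0.0185 tip z 0.0075 yaw 0.907 F [-9.21 -7.94 10.89] t 7.4 w 0.0004
277.1358616814236
br1 [148.8 126.6]
br2 [373.1 124.4]
railL [197.2 236.5]
railR [336.5 236.7]
```

```bash
python3 -m jog '[[-0.2,0,0,0,0,0,-1],[-0.3,0,0,0,0,0,-1],[-0.5,0,0,0,0,0,-1],[-1,0,0,0,0,0,-1],[-1,0,0,0,0,0,-1],[0,0,-2,0,0,0,-1],[0,0,-4,0,0,0,-1],[0,0,-4,0,0,0,-1],[0,0,-4,0,0,0,-1],[0,0,-2,0,0,0,-1],[0,0,0,0,0,0,-1]]'
python3 - <<'E'
from bench import r
from h import *
import cv2
print(*where(r.read_state()))
p=r.camera('wrist'); cv2.imwrite('pics/wrist4.png',p['frame'][:,:,::-1])
for k,P in dict(railL=(-.102,.0375,.012),railR=(-.102,-.0375,.012),tfL=(-.094,.031,.026),tfR=(-.094,-.031,.026)).items(): print(k,fish(p,D(*DP,P)).round(1))
p=r.camera('scene'); cv2.imwrite('pics/scene4.png',cv2.resize(p['frame'][160:270,220:400,::-1],None,fx=4.4,fy=4.4,interpolation=cv2.INTER_CUBIC))
E
```

```text
time: 8.82
ee_pos: [0.4885, -0.1028, 0.1798]
eef_rot: [0.899, 0.439, 0.001, 0.001]
ft_force: [-0.3, 0.5, -0.6]
width: 0.0007
disp xyz -0.1311 -0.0052 0.1798 tip z 0.1688 yaw 0.908 F [-0.25  0.48 -0.61] t 8.825 w 0.0007
railL [232.7 161.3]
railR [307.6 161.2]
tfL [237.3 155.3]
tfR [302.3 155.1]
```

View pics/wrist4.png

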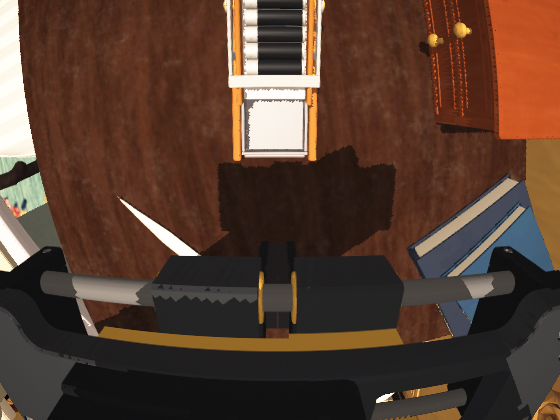

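View pics/scene4.png

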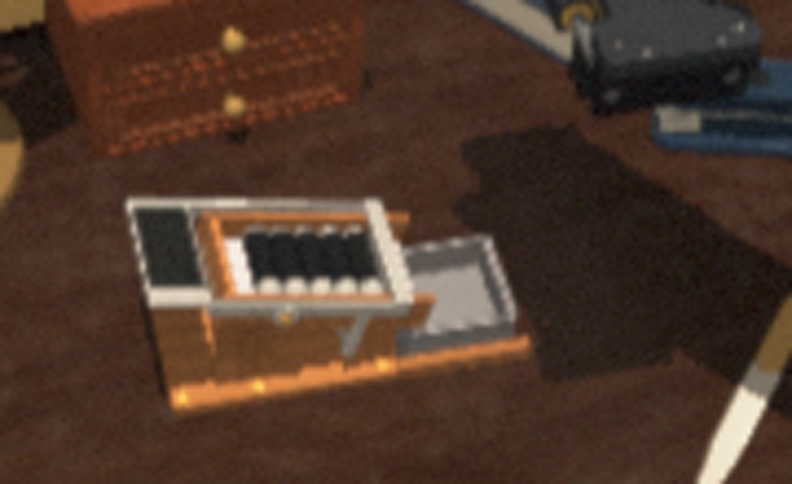

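```bash
python3 -m jog '[[3,0,0,0,0,0,-1],[4,0,0,0,0,0,-1],[4,0,0,0,0,0,-1],[3,0,0,0,0,0,-1],[2,0,0,0,0,0,-1],[0,0,0,0,0,0,-1]]'
python3 - <<'E'
from bench import r
from h import *
import cv2
print(*where(r.read_state()))
p=r.camera('wrist'); cv2.imwrite('pics/wrist5.png',p['frame'][:,:,::-1])
for k,P in dict(padFL=(.0775,.028,.0943),padFR=(.0775,-.028,.0943),padRL=(.1065,.028,.1017),padRR=(.1065,-.028,.1017)).items(): print(k,fish(p,D(*DP,P)).round(1))
E
```

```text
time: 9.68
ee_pos: [0.5862, 0.0251, 0.1775]
eef_rot: [0.898, 0.44, -0.001, -0.001]
ft_force: [0.1, -0.3, -0.1]
width: 0.0005
disp xyz 0.0298 -0.0036 0.1775 tip z 0.1665 yaw 0.911 F [ 0.07 -0.3  -0.1 ] t 9.675 w 0.0005
padFL [232.6 154. ]
padFR [308.9 154. ]
padRL [230.5 114.8]
padRR [310.6 114.7]
```

View pics/wrist5.png

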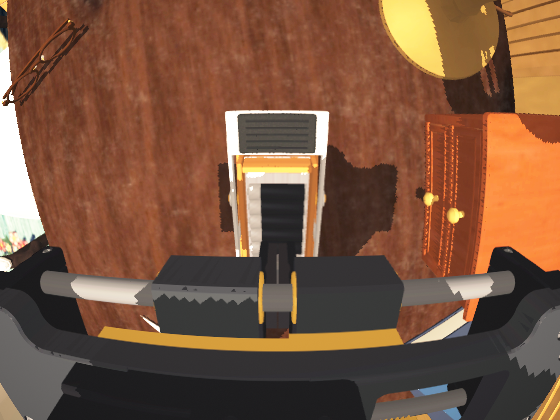

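```bash
python3 -m jog '[[2,0,0,0,0,0,-1],[2.5,0,0,0,0,0,-1],[1.5,0,0,0,0,0,-1],[0.57,0,0,0,0,0,-1],[0,0,1.5,0,0,0,-1],[0,0,1.5,0,0,0,-1],[0,0,1.2,0,0,0,-1],[0,0,0.7,0,0,0,-1],[0,0,0,0,0,0,-1]]'
python3 - <<'E'
from bench import r
from h import *
import cv2
print(*where(r.read_state()))
p=r.camera('scene'); cv2.imwrite('pics/scene6.png',p['frame'][:,:,::-1])
p=r.camera('side'); cv2.imwrite('pics/side6.png',cv2.resize(p['frame'][80:290,120:400,::-1],None,fx=2.8,fy=2.8,interpolation=cv2.INTER_CUBIC))
E
```

```text
time: 10.85
ee_pos: [0.6264, 0.0756, 0.129]
eef_rot: [0.899, 0.439, -0.0, -0.0]
ft_force: [-0.3, 0.5, 0.8]
width: 0.0001
disp xyz 0.0944 -0.0043 0.129 tip z 0.118 yaw 0.909 F [-0.26  0.53  0.78] t 10.85 w 0.0001
```

View pics/side6.png

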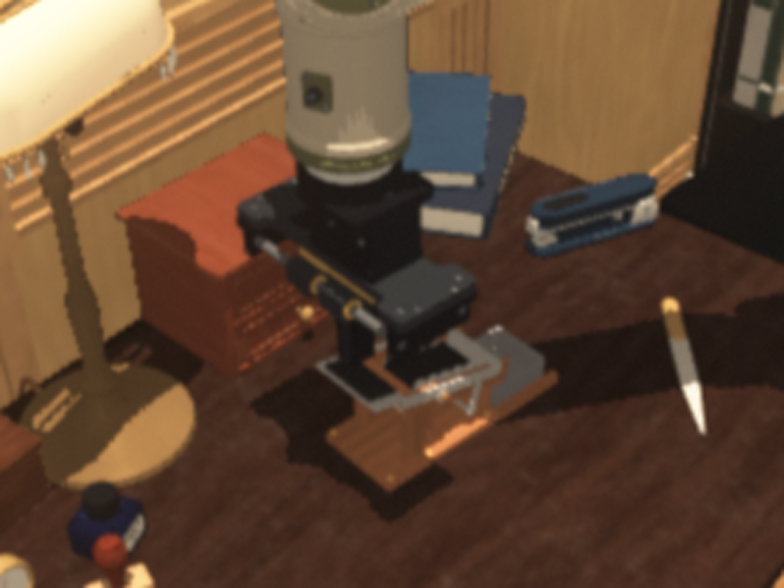

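View pics/scene6.png

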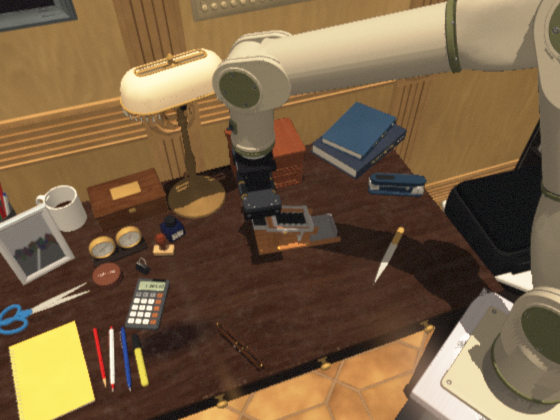

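```bash
python3 -m jog '[[0,0,0.7,0,0,0,-1],[0,0,0.7,0,0,0,-1],[0,0,0.3,0,0,0,-1],[0,0,0.3,0,0,0,-1],[0,0,0.3,0,0,0,-1],[0,0,0.3,0,0,0,-1],[0,0,0.3,0,0,0,-1],[0,0,0.2,0,0,0,-1],[0,0,0.2,0,0,0,-1],[0,0,0,0,0,0,-1]]'
python3 -c "
from bench import r
from h import *
print(*where(r.read_state()))"
python3 -m jog '[[0,0,0.2,0,0,0,-1],[0,0,0.2,0,0,0,-1],[0,0,0,0,0,0,-1]]'
python3 -c "
from bench import r
from h import *
print(*where(r.read_state()))"
```

```text
time: 12.2
ee_pos: [0.6269, 0.0761, 0.0966]
eef_rot: [0.898, 0.439, 0.0, -0.0]
ft_force: [2.2, 2.5, 4.5]
width: 0.0004
disp xyz 0.095 -0.0044 0.0966 tip z 0.0856 yaw 0.909 F [2.24 2.47 4.45] t 12.2 w 0.0004
time: 12.58
ee_pos: [0.6273, 0.0765, 0.0933]
eef_rot: [0.898, 0.439, 0.001, 0.0]
ft_force: [2.0, 3.6, 8.0]
width: 0.0004
disp xyz 0.0956 -0.0045 0.0933 tip z 0.0823 yaw 0.909 F [1.97 3.64 8.  ] t 12.575 w 0.0004
```

```bash
python3 -m jog '[[0,0,0.2,0,0,0,-1],[0,0,0.1,0,0,0,-1],[0,0,0,0,0,0,-1],[0,0,0,0,0,0,-1]]'
python3 - <<'E'
from bench import r
from h import *
import cv2
print(*where(r.read_state()))
p=r.camera('side'); cv2.imwrite('pics/side7.png',cv2.resize(p['frame'][150:290,200:400,::-1],None,fx=4,fy=4,interpolation=cv2.INTER_CUBIC))
p=r.camera('scene'); cv2.imwrite('pics/scene7.png',cv2.resize(p['frame'][160:270,220:400,::-1],None,fx=4.4,fy=4.4,interpolation=cv2.INTER_CUBIC))
E
```

```text
time: 13.08
ee_pos: [0.6275, 0.0766, 0.0924]
eef_rot: [0.898, 0.439, 0.001, 0.001]
ft_force: [-5.8, 1.9, 24.8]
width: 0.0004
disp xyz 0.0959 -0.0046 0.0924 tip z 0.0814 yaw 0.909 F [-5.81  1.91 24.76] t 13.075 w 0.0004
```

View pics/side7.png

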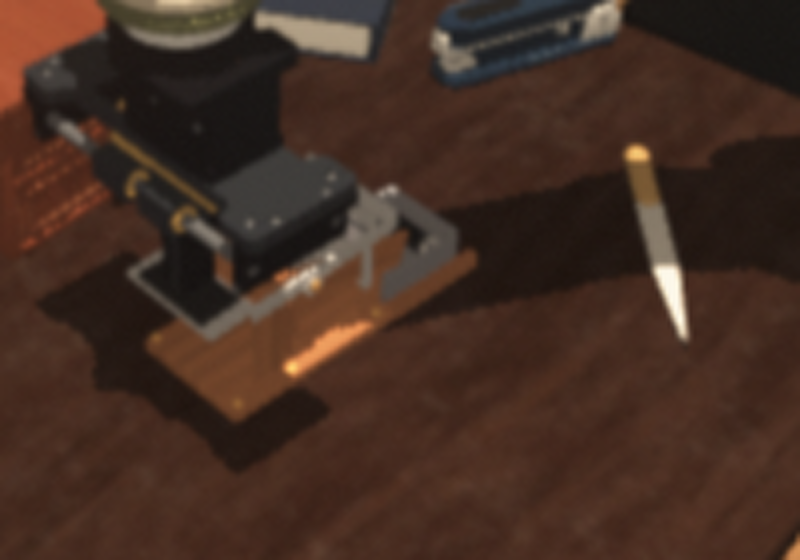

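View pics/scene7.png

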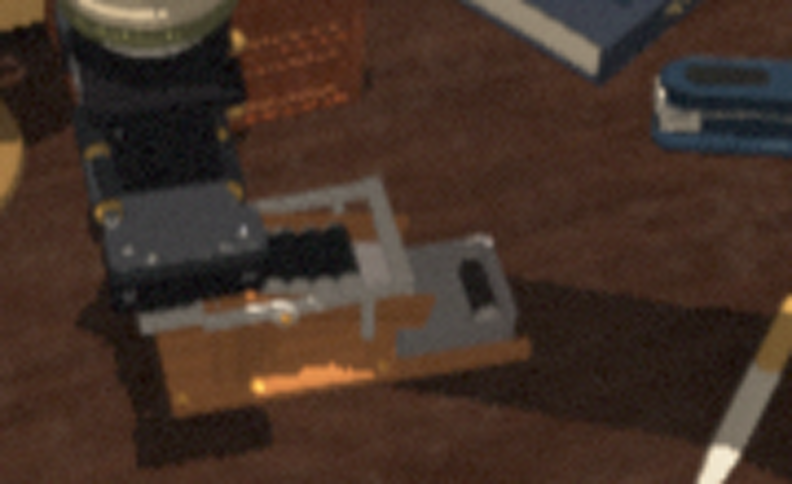

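```bash
python3 -m jog '[[0,0,-0.3,0,0,0,-1],[0,0,-0.3,0,0,0,-1],[0,0,-0.3,0,0,0,-1],[0,0,-0.3,0,0,0,-1],[0,0,-0.3,0,0,0,-1],[0,0,-0.3,0,0,0,-1],[0,0,-0.4,0,0,0,-1],[0,0,-0.6,0,0,0,-1],[0,0,-0.6,0,0,0,-1],[0,0,-0.6,0,0,0,-1],[0,0,0,0,0,0,-1],[0,0,0,0,0,0,-1],[0,0,0,0,0,0,-1],[0,0,0,0,0,0,-1]]'
python3 - <<'E'
from bench import r
from h import *
import cv2
print(*where(r.read_state()))
p=r.camera('side'); cv2.imwrite('pics/side8.png',cv2.resize(p['frame'][150:290,200:400,::-1],None,fx=4,fy=4,interpolation=cv2.INTER_CUBIC))
p=r.camera('scene'); cv2.imwrite('pics/scene8.png',cv2.resize(p['frame'][160:270,220:400,::-1],None,fx=4.4,fy=4.4,interpolation=cv2.INTER_CUBIC))
E
```

```text
time: 14.92
ee_pos: [0.6266, 0.0758, 0.1293]
eef_rot: [0.899, 0.439, -0.0, -0.0]
ft_force: [0.3, -0.1, -0.1]
width: 0.0001
disp xyz 0.0947 -0.0044 0.1293 tip z 0.1183 yaw 0.909 F [ 0.27 -0.11 -0.1 ] t 14.925 w 0.0001
```

View pics/side8.png

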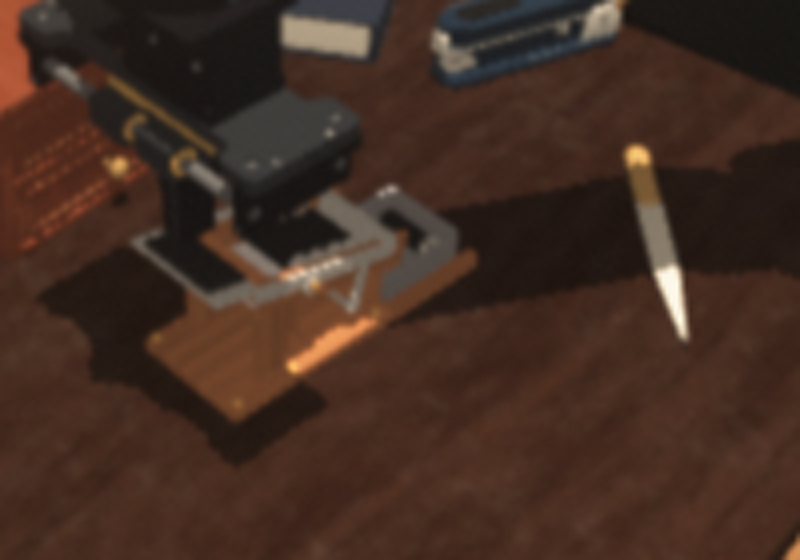

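View pics/scene8.png

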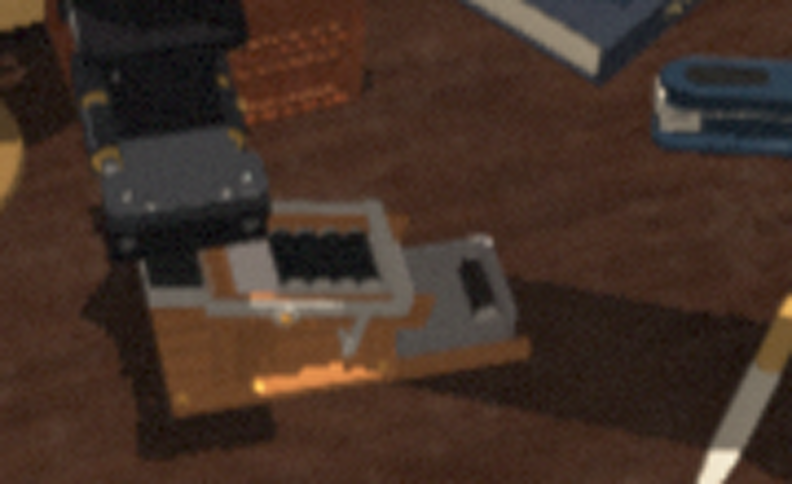

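```bash
python3 -m jog '[[0,0,0.7,0,0,0,-1],[0,0,0.7,0,0,0,-1],[0,0,0.3,0,0,0,-1],[0,0,0.3,0,0,0,-1],[0,0,0.3,0,0,0,-1],[0,0,0.3,0,0,0,-1],[0,0,0.3,0,0,0,-1],[0,0,0.2,0,0,0,-1],[0,0,0.2,0,0,0,-1],[0,0,0.2,0,0,0,-1],[0,0,0.2,0,0,0,-1],[0,0,0.2,0,0,0,-1],[0,0,0.1,0,0,0,-1],[0,0,0,0,0,0,-1],[0,0,0,0,0,0,-1],[0,0,0,0,0,0,-1]]'
python3 - <<'E'
from bench import r
from h import *
import cv2
print(*where(r.read_state()))
p=r.camera('scene'); cv2.imwrite('pics/scene9.png',cv2.resize(p['frame'][160:270,220:400,::-1],None,fx=4.4,fy=4.4,interpolation=cv2.INTER_CUBIC))
E
```

```text
time: 17.02
ee_pos: [0.6275, 0.0767, 0.0925]
eef_rot: [0.898, 0.439, 0.001, 0.001]
ft_force: [-5.2, 1.5, 26.1]
width: 0.0002
disp xyz 0.0959 -0.0046 0.0925 tip z 0.0815 yaw 0.909 F [-5.19  1.45 26.06] t 17.025 w 0.0002
```

View pics/scene9.png

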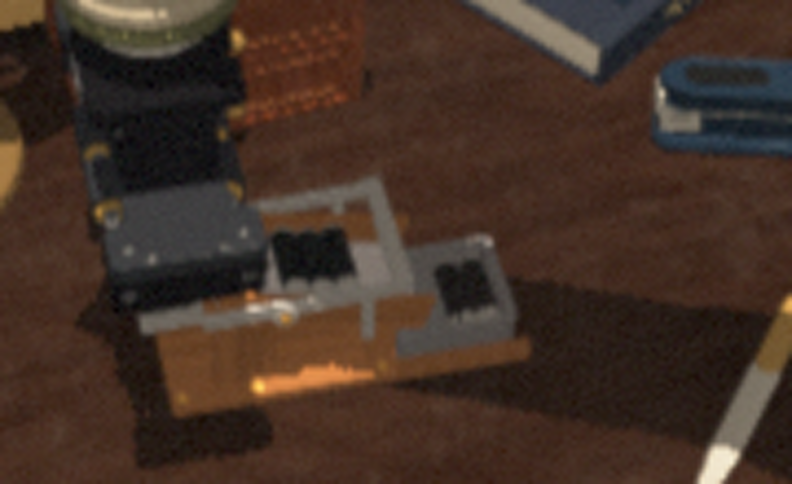

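Two cells are now in the tray (around 465,288 in the crop) and three are held back. I'll release the paddle and rise well clear.

```bash
python3 -m jog '[[0,0,-0.3,0,0,0,-1],[0,0,-0.3,0,0,0,-1],[0,0,-0.3,0,0,0,-1],[0,0,-0.3,0,0,0,-1],[0,0,-0.3,0,0,0,-1],[0,0,-0.3,0,0,0,-1],[0,0,-0.4,0,0,0,-1],[0,0,-0.6,0,0,0,-1],[0,0,-1,0,0,0,-1],[0,0,-1.5,0,0,0,-1],[0,0,-2,0,0,0,-1],[0,0,-2,0,0,0,-1],[-2,0,0,0,0,0,-1],[-4,0,0,0,0,0,-1],[-4,0,0,0,0,0,-1],[-4,0,0,0,0,0,-1],[-4,0,0,0,0,0,-1],[-4,0,0,0,0,0,-1],[-2,0,0,0,0,0,-1],[0,0,0,0,0,0,-1]]'
python3 - <<'E'
from bench import r
from h import *
import cv2
print(*where(r.read_state()))
p=r.camera('side'); cv2.imwrite('pics/side10.png',cv2.resize(p['frame'][150:290,200:400,::-1],None,fx=4,fy=4,interpolation=cv2.INTER_CUBIC))
p=r.camera('scene'); cv2.imwrite('pics/scene10.png',cv2.resize(p['frame'][160:270,220:400,::-1],None,fx=4.4,fy=4.4,interpolation=cv2.INTER_CUBIC))
p=r.camera('wrist'); cv2.imwrite('pics/wrist10.png',p['frame'][:,:,::-1])
for k,P in dict(railL=(-.102,.0375,.012),tfL=(-.094,.031,.026)).items(): print(k,fish(p,D(*DP,P)).round(1))
E
```

```text
time: 19.58
ee_pos: [0.4789, -0.1148, 0.1837]
eef_rot: [0.899, 0.438, 0.0, 0.001]
ft_force: [1.2, 0.9, 0.3]
width: 0.0005
disp xyz -0.1465 -0.0049 0.1837 tip z 0.1727 yaw 0.906 F [1.22 0.94 0.28] t 19.575 w 0.0005
railL [233.8 147.8]
tfL [238.5 141.1]
```

View pics/side10.png

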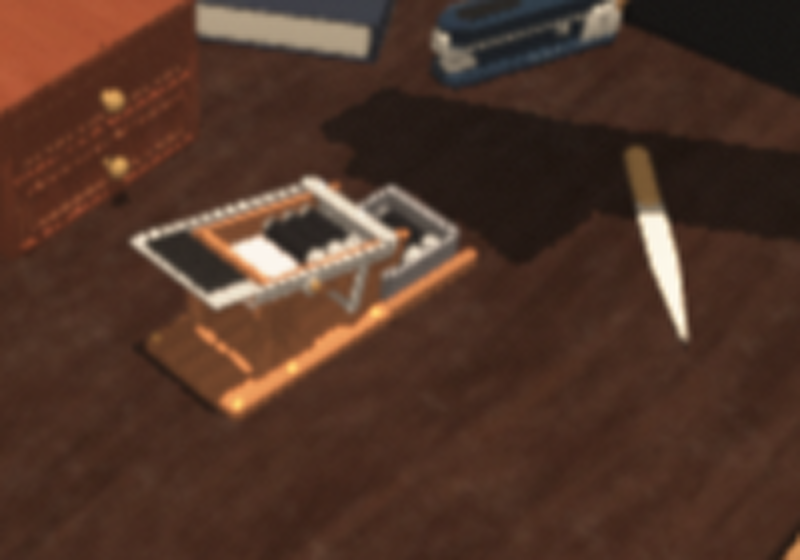

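View pics/scene10.png

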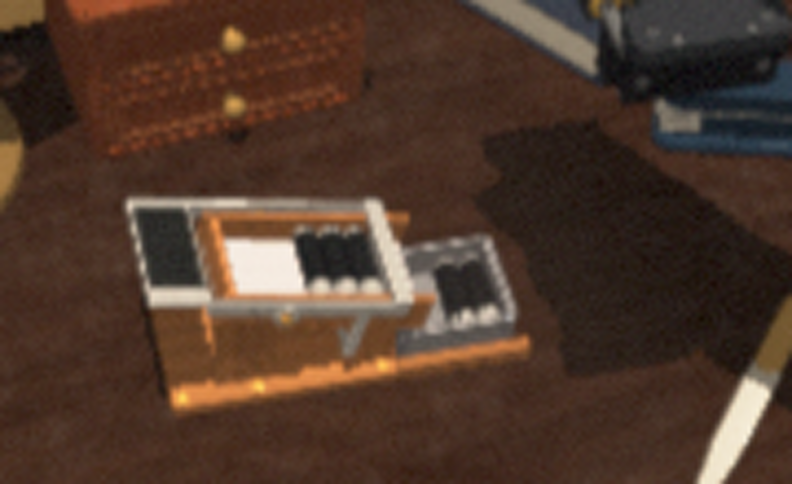

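View pics/wrist10.png

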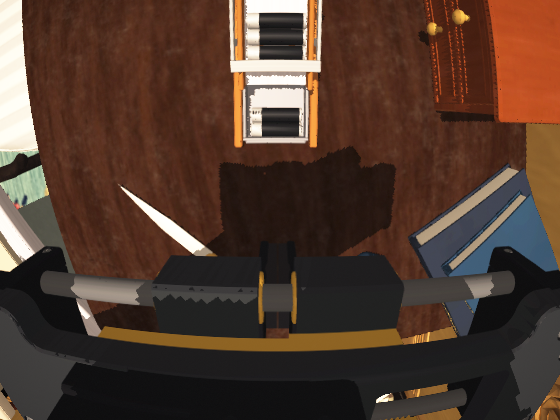

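```bash
python3 - <<'E'
import cv2,numpy as np
a=cv2.imread('pics/scene4.png')[225:360,395:535];b=cv2.imread('pics/scene10.png')[225:360,395:535]
# front wall strip, compare shift
A=cv2.cvtColor(a,6).astype(np.float32)[5:,75:130];B=cv2.cvtColor(b,6).astype(np.float32)[5:,75:130]
cv2.imwrite('pics/cmp.png',cv2.resize(np.hstack([a,b]),None,fx=2.5,fy=2.5))
print('px shift (crop px, 4.4/px)',cv2.phaseCorrelate(A,B))
E
```

```text
px shift (crop px, 4.4/px) ((-0.0784785774718344, 0.5340144842709691), 0.6469577942365482)
```

View pics/cmp.png

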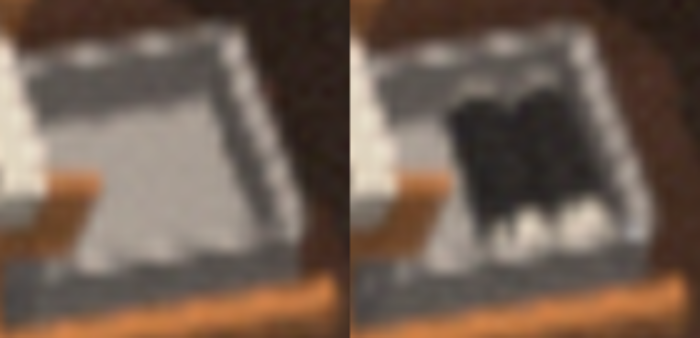

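The tray hasn't moved since it was pushed home. It holds two cells, the gate is shut on three, and the robot is clear, so I'm handing in.

```bash
python3 -c "
from bench import r
r.close_job(); print(r.read_state()['time'])"
```

```text
the job is handed in; nothing more can be done
the job is handed in; nothing more can be done
```

The job is done and handed in at about 20 s of the 48 s: two cells are in the tray and the gate is shut on the other three.

- **Tray:** I pushed it in with the closed fingertips until it stopped moving, with about 12 N horizontal force. The last pictures show it still there after both presses. At that point the wrist also read about 11 N upward. I put this down to friction against the tray's front wall, and nothing was lifted.
- **Presses:** I pressed the paddle twice, each time down to its stop (25–26 N, fingertips at 81–82 mm), and let it come right up again. One cell rolled out with each press.
- **Last checks:** The pictures show the paddle up and the gripper well clear of everything. Nothing else in those views had moved, and I didn't touch the other things on the desk. The spectacles and calculator were outside the last close-up views.
- **Disagreement:** The wrist camera put the dispenser about 4 mm further to one side than the two fixed cameras did. I used the wrist reading, and the fingers came down centred on both the tray and the paddle.

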